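# Rock a stuck tube block out of the dry block heater

### The arm

A 6-joint arm with a two-finger parallel gripper is mounted at the origin on a cart in front of the work surface, level with it; the furniture and walls round the work are solid. World frame = base frame: x ahead of the robot, y to its left, z up, the work surface at z = 0. Lengths are in mm, angles in rad, forces in N, time in s.
With the tool pointing down it reaches from about 275 to 825 mm from the base axis. Payload 5.2 kg.
Tool frame: the origin (TCP) lies between the finger pads; the fingertips stand 25 mm ahead of it and the grasp point (between the pads) lies 6 mm ahead of it; z points along the fingers, y is the direction in which the jaws open and shut (so a half turn about z gives the same grasp; the last joint's range is limited). The gripper opens to 93 mm and grips with 3 to 60 N. Pads are 15 mm wide; open, the fingers measure 128 mm over their backs; the gripper's body (75 mm by 188 mm) begins 65 mm behind the grasp point.
Start: joints at [-1.429, 0.259, 1.535, -0, 1.348, -0.203], TCP at [185.926, -517.626, 243.653] pointing down, gripper open.
Joint ranges: [-3.14, 3.14], [-0.91, 2.08], [0.19, 2.58], [-1.22, 4.36], [0.22, 2.71], [-3.12, 3.12]. Speed limits (rad/s): [2.57, 2.57, 3.14, 3.14, 3.14, 3.14].

### API

Orientations are given as a unit quaternion [x, y, z, w].
In Python, from cell import arm gives the robot as it stands. The module is installed in compiled form; this text tells all that it offers. Calls block until the motion is done:
- arm.goto(position, orientation): joint-space move of the TCP to a pose.
- arm.movel(position, frame=None, velocity=150, threshold=None): straight line of the TCP; frame=None keeps the orientation; velocity is the mean speed in mm/s. With threshold (N) it stops when the force on the tool has changed by that much, and returns True; else False.
- arm.goto_joints(angles): joint-space move.
- arm.open_gripper() and arm.grasp(effort=None): open the fingers fully, or close them until they stop; effort is the grip in N (None keeps the last).
- arm.sleep(seconds).
- arm.ik(position, orientation): joint angles nearest the present ones, or None.
- arm.get_state(): the state.
- arm.snapshot(name): name is "side" or "top" or "wrist"; returns a dict with "image" (420x560x3 uint8, red, green, blue), "z_map" (420x560 float32, mm along the optical axis (not along the pixel's ray), 0 where there is no reading), "camera_matrix" (3x3 intrinsics, pixels), "cam_to_world" (4x4, takes a point from camera to world coordinates); the wrist camera has in their place "T_tool_cam" (4x4, takes a point from camera to tool coordinates, whose origin is the TCP and whose axes are the flange's). Camera axes: x right, y down, z forward; pixel columns grow to the right and rows downward; lengths in mm; the calibration is good to about 2 mm. The wrist camera is an equidistant fisheye: a pixel r from the principal point sees the ray r / f radians off the axis. A picture is of the moment at which its call begins: read the wrist's pose just before it.
A pose or a line that the arm cannot do raises arm.IKError and nothing moves.
- arm.sign_off(): hands the job in, once; it reports no verdict.
The state is a dict: "t": time; "joint_positions": joint angles; "joint_velocities": joint speeds; "effort": joint torques, N m; "tcp_pos": TCP position; "tcp_rot": TCP orientation; "ft_force": force on the tool from outside, world axes, zero at the start; "moment": the same for the moment, N m; "opening": finger opening in mm.
Only numpy, scipy, OpenCV 4.12 (cv2) and the standard library are available. Lean on these libraries where they do the work, as an engineer would, in place of code of your own. Each camera call takes 0.05 s, during which the arm holds its last target.

### The job

The aluminium tube block has to come out so that the heating plate under it can be wiped. Turn the keeper (the black turn button in front of it) about a quarter turn aside, then take the block by its T-handle and rock it side to side until it frees; it sits tight between springs, and a straight pull only picks up the whole heater, which must stay standing on the bench where it is. Finish while holding the block, level and still, just clear above its well (a finger's breadth or two); do not put it down or let go, and leave the other things on the bench alone.

Things in the scene. Friction and masses are not known exactly. Their poses are not given: they have to be found in the camera images.
- heater: Dry block heater, low white box 204 deep (x) x 190 wide (y) x 60 mm high to its flat deck, 2.6 kg, loose on rubber feet (their outer edges 88 mm left and right of the middle). Origin: centre of its underside, on the bench; x points from its sloping control panel (front) to its back, y to its left, z up. A sideways push over 20 N at the block's handle may tip or slide it.
- well_mouth (a point): Centre of the well's opening, level with the deck, 60 mm above the bench and 36 mm behind (x) the heater's origin; axes as the heater's. The well is 60 (x) x 88 (y) mm. In its middle lies the raised heating plate, 52 x 46 mm, top 28 mm below the deck. Sprung noses in its front and back walls, 20 mm left and right of the middle and 22 mm above the plate, clamp the block.
- tube_block: Aluminium block with 8 empty tube holes, 56 (x) x 84 (y) x 46 mm, 0.3 to 0.55 kg, on the plate with 2 mm play to the walls; 18 mm stand above the deck. Origin: centre of its underside; axes as the heater's. A lip under the keeper's tongue juts 9 mm from its front, 2 mm above the deck. Rocked to its left and right (about x, some 0.15 rad) it creeps up; the noses let go after 24 mm.
- handle (a point): Middle of the round cross bar of the block's T-handle, 98 mm above the block's underside (130 above the bench, 52 above the block's top). Bar 12 mm thick, 44 mm long, along the block's x; post 10 mm. Rocking takes 5 to 15 N sideways here and an upward pull of 10 to 15 N; a straight pull takes 30 N or more. In a grip across it the bar swivels only stiffly: lean the tool with the block, or it may end askew.
- keeper (a joint): Turn angle (rad) of the keeper, a turn button on the deck in front of the block, on an upright axis 50 mm in front of the heater's origin. At 0 its 55 mm steel tongue points straight at the block, over the block's lip; grows anticlockwise seen from above. It turns both ways to 1.6; beyond 0.7 either way the tongue is clear of the block. It stays where it is left (friction 0.04 N m).
- keeper_grip (a point): Grip point of the keeper, on its axis, 85 mm above the bench. Its black grip is an upright bar 34 long x 10 thick mm, from 71 to 95 mm above the bench, along this point's x axis, the way the tongue points; the point turns with the keeper. The block's front face is 58 mm from the axis.
- tip_box: Clear pipette tip box, 75 x 118 x 65 mm; a bystander, leave alone. Origin: centre of its underside.
- timer: Bench timer, 64 x 68 x 21 mm; a bystander, leave alone. Origin: centre of its underside.
- slide_box: Slide box, 40 x 101 x 32 mm; a bystander, leave alone. Origin: centre of its underside.
- marker: Felt marker lying, 11 x 132 x 13 mm; a bystander, leave alone. Origin: centre of its underside.
- sample_cup: Specimen cup with screw lid, 64 mm wide, 74 mm high; a bystander, leave alone. Origin: centre of its underside.

How it is judged:
By the outcome, as a careful person would: the job done as asked, in the order asked, and still so for the second after the job is handed in, while the arm keeps its last pose, push and grip.
It also fails if it takes over 54 s, if anything falls off the work surface, if the arm or the gripper's body presses on something with over 40 N, if the wrist force passes 120 N, or if a joint passes its speed limit or range.

## Working session

There is one attempt and no reset: what is moved stays moved. The work goes in short steps, each a Python script; the robot and the scene stay as the last script left them, time stands still between calls to the robot, and variables do not carry over. Pictures are saved under pics/ and viewed, and the job is handed in when it is done.

```bash
mkdir -p pics; ls; python3 - <<'E'
from cell import arm
import cv2,numpy as np
s=arm.get_state();print(s)
for n in ("side","top"):
    d=arm.snapshot(n);cv2.imwrite(f"pics/{n}0.png",d["image"][...,::-1]);np.savez(f"{n}0.npz",**d)
    print(n,d["camera_matrix"],d["cam_to_world"])
E
```

```text
pics
{'t': 0.0, 'joint_positions': array([-1.42880171e+00,  2.59369400e-01,  1.53608249e+00, -2.36633231e-05,
        1.34800808e+00, -2.02793012e-01]), 'joint_velocities': array([-0.00014812, -0.00159568,  0.00023528, -0.00144667, -0.00113236,
        0.00050577]), 'effort': array([-7.67329566e-04, -4.37321949e+01, -2.84001714e+01,  7.19311042e-02,
        4.13315487e-02, -1.55192956e-04]), 'tcp_pos': array([ 185.8429394 , -517.11077408,  242.80370737]), 'tcp_rot': array([ 9.85176073e-01,  1.71543679e-01,  1.68467164e-05, -9.33580580e-04]), 'ft_force': array([ 0.0939957 , -0.09532222,  0.2882011 ]), 'moment': array([-0.01006452, -0.01032078, -0.02476341]), 'opening': 92.97627948674966}
side [[447.75879485   0.         284.45108063]
 [  0.         447.75879485 214.75149174]
 [  0.           0.           1.        ]] [[-9.49820614e-01 -1.84077505e-01  2.52895778e-01  1.92584785e+02]
 [-3.12280017e-01  6.04422997e-01 -7.32907929e-01  6.77332686e+02]
 [-1.79441612e-02 -7.75105356e-01 -6.31577148e-01  8.57925553e+02]
 [ 0.00000000e+00  0.00000000e+00  0.00000000e+00  1.00000000e+00]]
top [[457.30876332   0.         280.19171271]
 [  0.         457.30876332 214.86975823]
 [  0.           0.           1.        ]] [[-1.79894281e-02 -9.97420853e-01  6.94839704e-02  4.08830856e+02]
 [-9.99837197e-01  1.80432255e-02  1.46652145e-04 -2.14784553e+02]
 [-1.39998885e-03 -6.94700201e-02 -9.97583057e-01  1.36722459e+03]
 [ 0.00000000e+00  0.00000000e+00  0.00000000e+00  1.00000000e+00]]
```

View pics/side0.png

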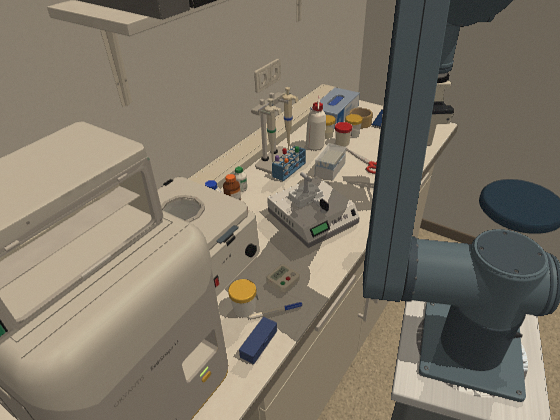

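View pics/top0.png

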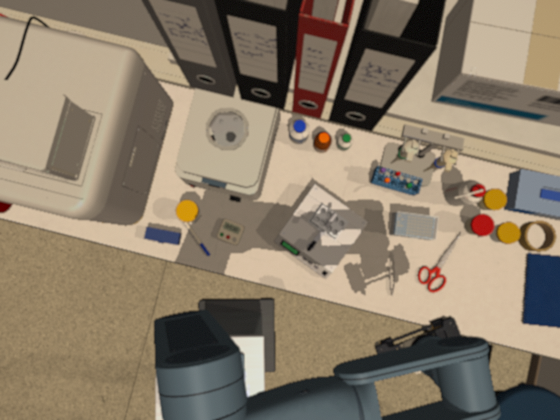

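The heater is around (320,228) in the top view, with its panel towards the lower left and the keeper near (312,245). In the side view it is around (312,205). I'll zoom in on both.

```bash
python3 - <<'E'
import numpy as np,cv2
t=np.load("top0.npz");im=t["image"][...,::-1]
a=cv2.resize(im[170:285,260:390],None,fx=5,fy=5,interpolation=cv2.INTER_CUBIC)
cv2.imwrite("pics/topz.png",a)
s=np.load("side0.npz");im=s["image"][...,::-1]
cv2.imwrite("pics/sidez.png",cv2.resize(im[160:250,255:370],None,fx=6,fy=6,interpolation=cv2.INTER_CUBIC))
def pts(d):
    z=d["z_map"];K=d["camera_matrix"];v,u=np.indices(z.shape)
    c=np.stack([(u-K[0,2])*z/K[0,0],(v-K[1,2])*z/K[1,1],z],-1)
    T=d["cam_to_world"];return c@T[:3,:3].T+T[:3,3]
P=pts(t)
np.set_printoptions(precision=0,suppress=True,linewidth=200)
print(P[180:270:6,270:372:6,2])
m=(t["z_map"]>0)&(abs(P[...,2]-60)<5); m[:170]=0;m[285:]=0;m[:,:265]=0;m[:,385:]=0
# exclude others by component
n,l,st,ce=cv2.connectedComponentsWithStats(m.astype(np.uint8));print(st,ce)
k=1+np.argmax(st[1:,4]);q=P[l==k];print(q.mean(0));
r=cv2.minAreaRect(q[:,:2].astype(np.float32));print(r)
m=(abs(P[...,2]-133)<8);m[:170]=0;m[285:]=0;m[:,:265]=0;m[:,385:]=0
print(P[m])
E
```

```text
[[  -3.   -5.    5.   -0.   -2.    2.   -1.   -0.    4.    4.   -2.   -3.   -2.   -4.    2.   -0.    3.]
 [  -2.    1.    3.    0.    4.    2.   -1.    8.   59.    1.   -5.    2.   -0.    0.    0.   -0.   -1.]
 [  -1.    3.   -3.    1.    3.   -2.   -4.   60.   58.   60.   -6.    5.    1.   -1.   -2.   -1.   -3.]
 [  -2.   -2.   -3.    3.    3.    5.   64.   60.   60.   62.   61.   -2.    1.    3.    3.   -2.   -5.]
 [  -1.    5.   -1.    3.    0.   56.   62.   64.   60.   61.   62.   63.   58.   -4.   -2.    2.   -0.]
 [  -0.   -2.   -2.   -3.    0.   60.   58. 1367.   76.   40.   78.   63.   57.   61.   -0.   -1.    0.]
 [   1.    5.    1.    0.   65.   60.   60.   61.   78.   81.   62.   70.   61.   59.   55.   58.    6.]
 [   0.   -2.    2.   61.   60.   61.   60.   60.   76.   56.  136.   77.   45.   61.   57.   60.   62.]
 [   1.    4.    5.   60.   61.   56.   60.   59.   64.   73.   41.   79.   58.   64.   61.   62.    2.]
 [   1.   -4.   59.   60.   57.   61.   57.   62.   71.   60.   69.   80.   61.   62.   63.   -2.   -2.]
 [   5.   32.   50.   61.   64.   60.   62.   73. 
[... 2526 characters left out ...]
 136.]
 [ 478. -352.  134.]
 [ 478. -354.  134.]
 [ 479. -358.  128.]
 [ 476. -341.  128.]
 [ 476. -343.  136.]
 [ 476. -346.  137.]
 [ 476. -348.  137.]
 [ 476. -351.  134.]
 [ 476. -354.  134.]
 [ 473. -341.  129.]
 [ 473. -343.  133.]
 [ 473. -346.  135.]
 [ 473. -348.  136.]
 [ 473. -351.  138.]
 [ 471. -338.  130.]
 [ 470. -340.  135.]
 [ 470. -343.  136.]
 [ 470. -346.  133.]
 [ 470. -349.  135.]
 [ 468. -335.  132.]
 [ 468. -338.  133.]
 [ 468. -340.  139.]
 [ 468. -343.  136.]
 [ 468. -346.  135.]
 [ 468. -349.  129.]
 [ 465. -335.  132.]
 [ 465. -337.  138.]
 [ 465. -340.  137.]
 [ 465. -343.  136.]
 [ 465. -346.  135.]
 [ 463. -338.  128.]
 [ 462. -340.  133.]
 [ 462. -343.  133.]]
```

View pics/topz.png

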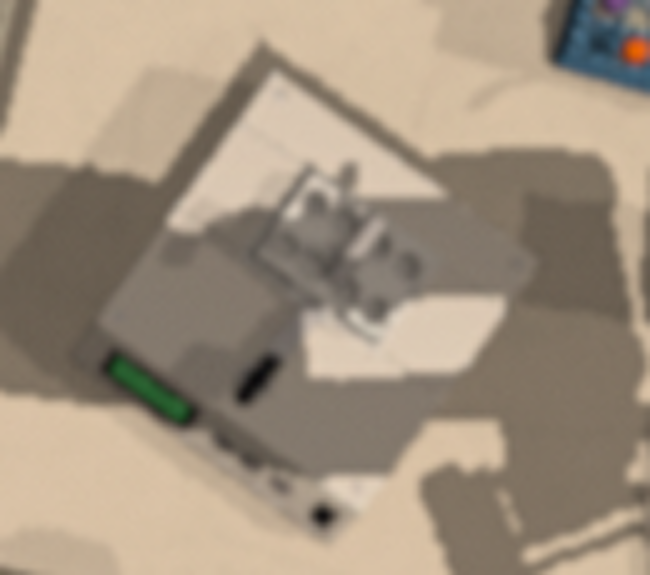

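View pics/sidez.png

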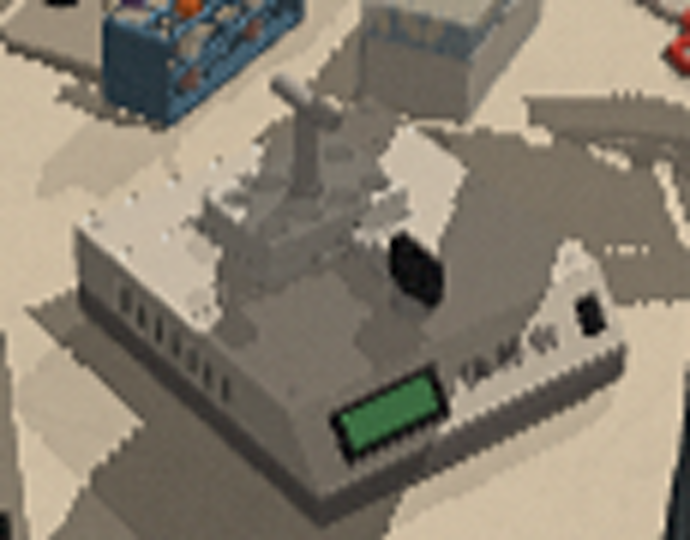

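```bash
cat > h.py <<'E'
from cell import arm
import numpy as np,cv2
from scipy.spatial.transform import Rotation as Ro
np.set_printoptions(precision=3,suppress=True,linewidth=160)
def q(a): return np.array([np.cos(a/2),np.sin(a/2),0,0])
def pts(d,T=None):
    z=d["z_map"];K=d["camera_matrix"];v,u=np.indices(z.shape)
    c=np.stack([(u-K[0,2])*z/K[0,0],(v-K[1,2])*z/K[1,1],z],-1)
    T=d["cam_to_world"];return c@T[:3,:3].T+T[:3,3]
E
python3 - <<'E'
from h import *
P=pts(np.load("top0.npz"))
w=P[225:262,295:325].reshape(-1,3)
k=w[(w[:,2]>86)&(w[:,2]<103)];print(len(k),k.mean(0),k.min(0),k.max(0))
psi=-.64
for a in (psi,psi+np.pi,psi-np.pi):
  for p in ([430,-300,106],[481,-352,136],[450,-330,260]):
    for da in (-1.3,0,1.3):
      j=arm.ik(p,q(a+da)); print(round(a,2),p,da,j)
E
```

```text
43 [ 411.425 -299.502   93.785] [ 398.369 -312.862   86.726] [ 425.819 -287.347   99.617]
-0.64 [430, -300, 106] -1.3 [-0.822  0.349  1.779 -0.     1.014  2.689]
-0.64 [430, -300, 106] 0 [-0.822  0.349  1.779 -0.     1.014  1.389]
-0.64 [430, -300, 106] 1.3 [-0.822  0.349  1.779 -0.     1.014  0.089]
-0.64 [481, -352, 136] -1.3 [-0.819  0.429  1.566 -0.     1.147  2.692]
-0.64 [481, -352, 136] 0 [-0.819  0.429  1.566 -0.     1.147  1.392]
-0.64 [481, -352, 136] 1.3 [-0.819  0.429  1.566 -0.     1.147  0.092]
-0.64 [450, -330, 260] -1.3 [-0.833  0.263  1.489 -0.     1.39   2.678]
-0.64 [450, -330, 260] 0 [-0.833  0.263  1.489 -0.     1.39   1.378]
-0.64 [450, -330, 260] 1.3 [-0.833  0.263  1.489 -0.     1.39   0.078]
2.5 [430, -300, 106] -1.3 [-0.822  0.349  1.779 -0.     1.014 -0.453]
2.5 [430, -300, 106] 0 [-0.822  0.349  1.779 -0.     1.014 -1.753]
2.5 [430, -300, 106] 1.3 [-0.822  0.349  1.779 -0.     1.014 -3.053]
2.5 [481, -352, 136] -1.3 [-0.819  0.429  1.566 -0.     1.147 -0.45 ]
2.5 [481, -352, 136] 0 [-0.819  0.429  1.566 -0.     1.147 -1.75 ]
2.5 [481, -352, 136] 1.3 [-0.81
[... 179 characters left out ...]
[450, -330, 260] 1.3 [-0.833  0.263  1.489 -0.     1.39  -3.063]
-3.78 [430, -300, 106] -1.3 [-0.822  0.349  1.779 -0.     1.014 -0.453]
-3.78 [430, -300, 106] 0 [-0.822  0.349  1.779 -0.     1.014 -1.753]
-3.78 [430, -300, 106] 1.3 [-0.822  0.349  1.779 -0.     1.014 -3.053]
-3.78 [481, -352, 136] -1.3 [-0.819  0.429  1.566 -0.     1.147 -0.45 ]
-3.78 [481, -352, 136] 0 [-0.819  0.429  1.566 -0.     1.147 -1.75 ]
-3.78 [481, -352, 136] 1.3 [-0.819  0.429  1.566 -0.     1.147 -3.05 ]
-3.78 [450, -330, 260] -1.3 [-0.833  0.263  1.489 -0.     1.39  -0.463]
-3.78 [450, -330, 260] 0 [-0.833  0.263  1.489 -0.     1.39  -1.763]
-3.78 [450, -330, 260] 1.3 [-0.833  0.263  1.489 -0.     1.39  -3.063]
```

The keeper comes out at about (411,-300) and the handle at about (481,-352). They are 87 mm apart against 86 expected, and the yaw is about -0.64. I'll refine this with the wrist camera.

```bash
python3 - <<'E'
from h import *
arm.goto([425,-310,270],q(-.64))
s=arm.get_state();d=arm.snapshot("wrist");print(s["t"],s["tcp_pos"],s["tcp_rot"],s["joint_positions"])
cv2.imwrite("pics/w1.png",d["image"][...,::-1]);np.savez("w1.npz",p=s["tcp_pos"],r=s["tcp_rot"],**d)
print(d["camera_matrix"],d["T_tool_cam"])
E
```

```text
1.5 [ 424.718 -310.392  269.827] [ 0.949 -0.314 -0.     0.   ] [-0.843  0.199  1.548 -0.     1.395  1.367]
[[325.192   0.    279.269]
 [  0.    325.192 209.876]
 [  0.      0.      1.   ]] [[  -0.      -0.967   -0.255   71.06 ]
 [   1.      -0.001    0.001   -0.447]
 [  -0.001   -0.255    0.967 -141.03 ]
 [   0.       0.       0.       1.   ]]
```

View pics/w1.png

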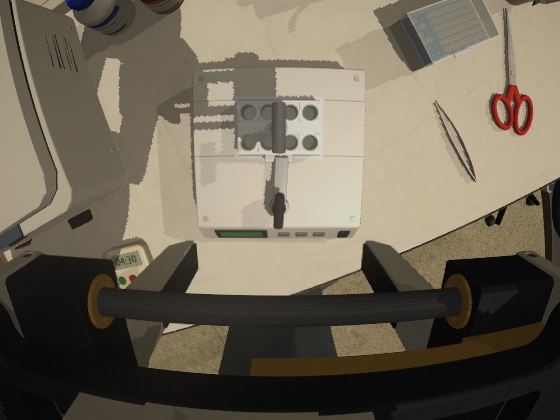

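The wrist view shows the heater square to the camera. The keeper grip is near (279,208), the handle bar runs (278,100)–(278,153), and the block is at (280,128). Next I'll fit the numbers.

```bash
cat >> h.py <<'E'
def wpts(d,p,r):
    z=d["z_map"];K=d["camera_matrix"];v,u=np.indices(z.shape)
    x=(u-K[0,2])/K[0,0];y=(v-K[1,2])/K[1,1];th=np.hypot(x,y)+1e-9
    s=np.tan(th)/th
    c=np.stack([x*s*z,y*s*z,z],-1)
    T=d["T_tool_cam"];t=c@T[:3,:3].T+T[:3,3]
    return t@Ro.from_quat(r).as_matrix().T+p
def fit(q):
    m=np.median(q,0);c=np.cov(q[:,:2].T);w,V=np.linalg.eigh(c);a=V[:,1];a=a*np.sign(a[0])
    r=cv2.minAreaRect(q[:,:2].astype(np.float32))
    return len(q),m,"pca yaw",np.arctan2(a[1],a[0]),r
E
python3 - <<'E'
from h import *
d=np.load("w1.npz");P=wpts(d,d["p"],d["r"])
ok=d["z_map"]>0
def sel(v0,v1,u0,u1,z0,z1):
    m=np.zeros(ok.shape,bool);m[v0:v1,u0:u1]=1;m&=ok&(P[...,2]>z0)&(P[...,2]<z1);return P[m]
print("keeper",fit(sel(180,235,262,300,88,101)))
print("bar",fit(sel(90,165,262,295,128,142)))
print("tongue",fit(sel(140,200,262,300,66,80)))
print("deck",fit(sel(60,240,185,375,56,64)))
print("block",fit(sel(85,165,225,335,73,84)))
E
```

```text
keeper (315, array([ 414.14 , -301.427,   94.341]), 'pca yaw', np.float64(-0.7004785307547049), ((412.99737548828125, -300.8116455078125), (9.931504249572754, 34.16371536254883), 49.995819091796875))
bar (708, array([ 481.437, -351.611,  134.905]), 'pca yaw', np.float64(-0.6395744052390998), ((481.40472412109375, -351.6277770996094), (11.187823295593262, 43.07282257080078), 53.461524963378906))
tongue (790, array([ 447.093, -326.608,   71.082]), 'pca yaw', np.float64(-0.7484562416566676), ((440.33538818359375, -329.5120544433594), (39.70319366455078, 60.404510498046875), 63.980777740478516))
deck (21482, array([ 458.496, -335.626,   59.918]), 'pca yaw', np.float64(0.9248466170520524), ((461.92919921875, -337.2283935546875), (188.74595642089844, 180.12435913085938), 53.37241744995117))
block (2565, array([ 481.486, -351.686,   77.817]), 'pca yaw', np.float64(0.9316004265526122), ((481.6037292480469, -351.81414794921875), (84.67457580566406, 56.11011505126953), 53.321563720703125))
```

```bash
python3 - <<'E'
from h import *
a0=-.698;K=[412.7,-300.5]
arm.goto(K+[150],q(a0))
print(arm.movel(K+[106],velocity=120,threshold=8))
s=arm.get_state();print(s["t"],s["tcp_pos"],s["ft_force"])
arm.grasp(12)
s=arm.get_state();print(s["t"],s["tcp_pos"],s["ft_force"],s["opening"])
for a in (-.2,.25,.66):
    arm.goto(K+[106],q(a))
    s=arm.get_state();print(s["t"],s["ft_force"],s["moment"],s["opening"])
d=arm.snapshot("wrist");cv2.imwrite("pics/w2.png",d["image"][...,::-1])
E
```

```text
False
2.6167 [ 413.523 -301.426  107.299] [-0.691  0.198 -0.589]
3.8667 [ 412.696 -300.488  105.978] [0.333 0.458 1.013] 10.04528361767153
4.4167 [1.206 1.723 0.133] [ 0.411 -0.255 -0.015] 10.125611943535768
4.925 [1.995 4.982 1.31 ] [ 0.859 -0.456  0.016] 9.978728773692751
5.4 [2.013 5.166 2.433] [ 1.012 -0.4    0.005] 9.697844658115631
```

View pics/w2.png

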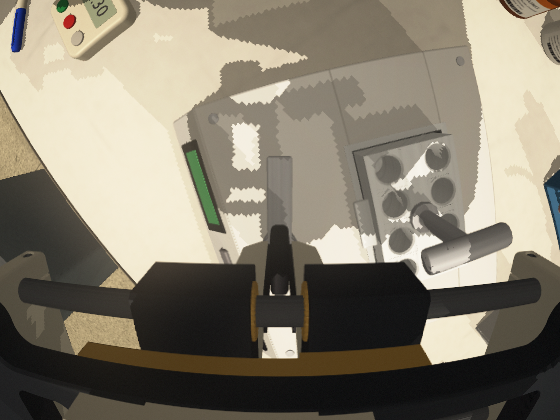

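The keeper has turned: the tongue at (279,190) now points to the heater's left. I'll ease it back slightly to 1.2 rad, so the opening finger clears the handle bar's end at (500,240), then release.

```bash
python3 - <<'E'
from h import *
a=-.64+1.2;K=[412.7,-300.5]
arm.goto(K+[106],q(a))
arm.open_gripper()
s=arm.get_state();print(s["t"],s["ft_force"],s["opening"])
arm.movel(K+[200],velocity=200)
arm.goto([425,-310,270],q(-.64))
s=arm.get_state();d=arm.snapshot("wrist");print(s["t"],s["tcp_pos"],s["ft_force"])
cv2.imwrite("pics/w3.png",d["image"][...,::-1]);np.savez("w3.npz",p=s["tcp_pos"],r=s["tcp_rot"],**d)
P=wpts(d,s["tcp_pos"],s["tcp_rot"]);ok=d["z_map"]>0
def sel(v0,v1,u0,u1,z0,z1):
    m=np.zeros(ok.shape,bool);m[v0:v1,u0:u1]=1;m&=ok&(P[...,2]>z0)&(P[...,2]<z1);return P[m]
print("keeper",fit(sel(180,235,255,305,88,101)))
print("bar",fit(sel(90,165,262,295,128,142)))
print("deck",fit(sel(60,240,185,375,56,64)))
print("block",fit(sel(85,165,225,335,73,84)))
E
```

```text
7.0583 [-0.081 -0.222 -1.17 ] 93.02621883016548
8.7833 [ 424.634 -309.597  268.714] [ 0.064 -0.643  0.128]
keeper (337, array([ 413.735, -301.249,   94.292]), 'pca yaw', np.float64(0.5575197255149014), ((412.9568786621094, -300.7049560546875), (33.77119445800781, 10.382763862609863), 32.2672004699707))
bar (713, array([ 481.351, -351.689,  134.899]), 'pca yaw', np.float64(-0.6393628982926077), ((481.1275939941406, -351.66680908203125), (11.15008544921875, 43.50114440917969), 53.27601623535156))
deck (21622, array([ 459.129, -336.5  ,   59.968]), 'pca yaw', np.float64(0.8553526536362427), ((461.8468017578125, -337.11761474609375), (188.997314453125, 181.74586486816406), 53.446868896484375))
block (2574, array([ 481.828, -351.904,   77.894]), 'pca yaw', np.float64(0.9352003858082847), ((481.5935974121094, -351.89227294921875), (84.72956848144531, 55.85023880004883), 53.385704040527344))
```

View pics/w3.png

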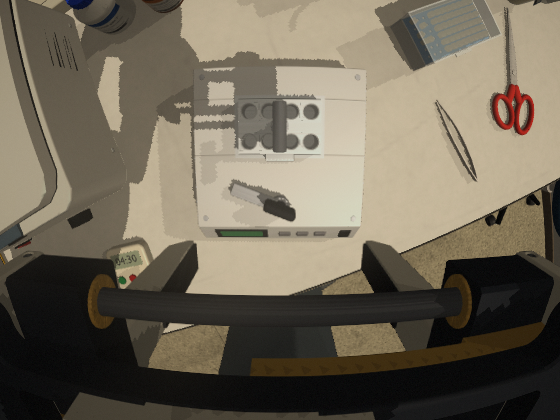

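The picture shows the keeper clear at 1.20 rad, tongue at (250,190), and the heater unmoved. Now I'll grip the handle and try a gentle pull and tilt.

```bash
cat >> h.py <<'E'
PSI=-.64; H=np.array([481.4,-351.75,130.])
hx=np.array([np.cos(PSI),np.sin(PSI),0]);hy=np.array([-np.sin(PSI),np.cos(PSI),0])
def pose(phi,dz=0,dy=0,L=72.):
    "handle pose for block tilt phi (about heater x), pivot L below bar"
    R=Ro.from_rotvec(phi*hx)
    g=H-[0,0,L]+R.apply([0,0,L])+np.array([0,0,dz])+dy*hy
    Rt=R*Ro.from_quat(q(PSI))
    return g-6*Rt.apply([0,0,1]),Rt.as_quat()
def F():
    s=arm.get_state();f=s["ft_force"];m=s["moment"]
    return s["t"],f@hx,f@hy,f[2],m@hx
E
python3 - <<'E'
from h import *
p,r=pose(0)
arm.goto(p+[0,0,60],r)
print(arm.movel(p,velocity=100,threshold=8)); arm.sleep(.1);print(np.array(F()))
arm.grasp(50);print(np.array(F()),arm.get_state()["opening"],arm.get_state()["tcp_pos"]-p)
for dz in (.5,1,1.5):
    x,r=pose(0,dz);arm.movel(x,r,velocity=20);print(dz,np.array(F()),arm.get_state()["tcp_pos"]-p)
for phi in (.02,.04):
    x,r=pose(phi,1.5);arm.movel(x,r,velocity=30);print(phi,np.array(F()),arm.get_state()["tcp_pos"]-x)
E
```

```text
False
[10.175  0.237 -0.413  0.172  0.038]
[11.433  0.791  0.451  0.06   0.194] 10.81232454753525 [ 0.048  0.056 -0.006]
0.5 [11.683  1.69   0.165 -3.739  0.213] [-0.105  0.19   0.03 ]
1 [ 11.933   2.258   0.188 -10.286   0.121] [-0.312  0.337  0.088]
1.5 [ 12.183   2.762   0.167 -17.425   0.057] [-0.507  0.457  0.221]
0.02 [ 12.433   2.877   1.494 -18.833   0.323] [-0.455  0.552 -0.956]
0.04 [ 12.683   0.82    1.383 -18.209   0.281] [-0.535  0.361 -0.509]
```

```bash
cat > rock.py <<'E'
from h import *
import json,sys
st=json.load(open("st.json"))
dz,phi,dy=st["dz"],st["phi"],st["dy"]
def run(targets,step=.04,zt=12,tmax=8,stop=26):
    global dz,phi,dy
    t0=F()[0]
    for tg in targets:
        while abs(tg-phi)>1e-6:
            phi+=np.clip(tg-phi,-step,step)
            x,r=pose(phi,dz,dy);arm.movel(x,r,velocity=60)
            t,fx,fy,fz,m=F();z=arm.get_state()["tcp_pos"][2]
            print(f"{t:.2f} phi {phi:.3f} dz {dz:.2f} dy {dy:.2f} | fx {fx:.1f} fy {fy:.1f} fz {fz:.1f} m {m:.2f} z {z:.1f}")
            e=zt+fz   # >0: pull too small
            dz+=np.clip(e*.08,-1.2,1.0)
            if abs(fy)>13: dy+=np.sign(fy)*.06*(abs(fy)-13)+0
            if abs(fy)>18 or fz<-24: 
                print("limit"); json.dump(dict(dz=dz,phi=phi,dy=dy),open("st.json","w")); 
                if abs(fy)>22 or fz<-28: return
            if dz>stop or t-t0>tmax: json.dump(dict(dz=dz,phi=phi,dy=dy),open("st.json","w"));return
    json.dump(dict(dz=dz,phi=phi,dy=dy),open("st.json","w"))
E
echo '{"dz":1.0,"phi":0.04,"dy":0}' > st.json
python3 - <<'E'
from rock import run
run([.16,-.16],tmax=5)
E
```

```text
12.93 phi 0.080 dz 1.00 dy 0.00 | fx 0.5 fy 2.3 fz -11.5 m 0.30 z 137.6
13.18 phi 0.120 dz 1.04 dy 0.00 | fx -1.9 fy 1.9 fz -2.6 m 0.29 z 138.0
13.43 phi 0.160 dz 1.79 dy 0.00 | fx -2.4 fy 2.6 fz 1.7 m 0.30 z 138.3
13.68 phi 0.120 dz 2.79 dy 0.00 | fx -1.4 fy -0.1 fz 0.6 m -0.05 z 139.4
13.93 phi 0.080 dz 3.79 dy 0.00 | fx -1.3 fy 0.8 fz 1.5 m 0.03 z 140.2
14.18 phi 0.040 dz 4.79 dy 0.00 | fx 0.3 fy 0.1 fz -1.7 m 0.02 z 140.9
14.43 phi -0.000 dz 5.61 dy 0.00 | fx 0.2 fy 1.0 fz -4.6 m 0.09 z 141.3
14.68 phi -0.040 dz 6.21 dy 0.00 | fx 0.9 fy 1.0 fz -7.6 m 0.25 z 141.6
14.93 phi -0.080 dz 6.56 dy 0.00 | fx 0.0 fy 0.7 fz -8.1 m 0.34 z 141.8
15.18 phi -0.120 dz 6.87 dy 0.00 | fx -0.2 fy 1.6 fz -9.9 m 0.43 z 141.8
15.43 phi -0.160 dz 7.04 dy 0.00 | fx 0.3 fy 0.6 fz -9.0 m 0.55 z 141.7
```

```bash
cat > look.py <<'E'
from h import *
import sys
d=arm.snapshot("side");s=arm.get_state();print(s["t"],s["opening"])
cv2.imwrite(f"pics/s_{sys.argv[1]}.png",cv2.resize(np.ascontiguousarray(d["image"][140:250,245:375,::-1]),None,fx=5,fy=5,interpolation=cv2.INTER_CUBIC))
s=arm.get_state();d=arm.snapshot("wrist");cv2.imwrite(f"pics/w_{sys.argv[1]}.png",d["image"][...,::-1])
P=wpts(d,s["tcp_pos"],s["tcp_rot"]);ok=(d["z_map"]>0)&(np.indices(P.shape[:2])[0]<225)
U=(P-H)@np.stack([hx,hy,[0,0,1]]).T; U[...,2]+=130
# deck left and right parts, block top
for n,c in (("deckL",(abs(U[...,0])<25)&(U[...,1]>55)&(U[...,1]<75)),("deckR",(abs(U[...,0])<25)&(U[...,1]<-55)&(U[...,1]>-75)),("deckB",(U[...,0]>36)&(U[...,0]<55)&(abs(U[...,1])<60))):
    m=ok&c&(U[...,2]>45)&(U[...,2]<90); print(n,m.sum(),np.median(U[m][:,2]) if m.any() else None)
m=ok&(abs(U[...,0])<30)&(abs(U[...,1])<46)&(U[...,2]>70)&(U[...,2]<115)
v=U[m]
for y0,y1 in ((-38,-15),(15,38)):
    w=v[(v[:,1]>y0)&(v[:,1]<y1)]; print("block",y0,len(w),np.percentile(w[:,2],[50,75]) if len(w) else None)
E
python3 look.py a
```

```text
15.4833 10.986255532061156
deckL 816 60.0001276608667
deckR 827 60.09522441604
deckB 4518 60.04835853091189
block -38 1008 [87.494 89.065]
block 15 766 [80.452 81.349]
```

View pics/s_a.png

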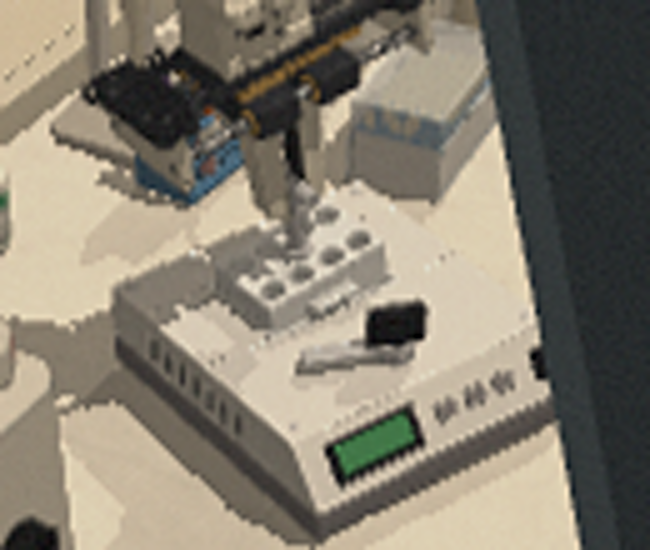

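View pics/w_a.png

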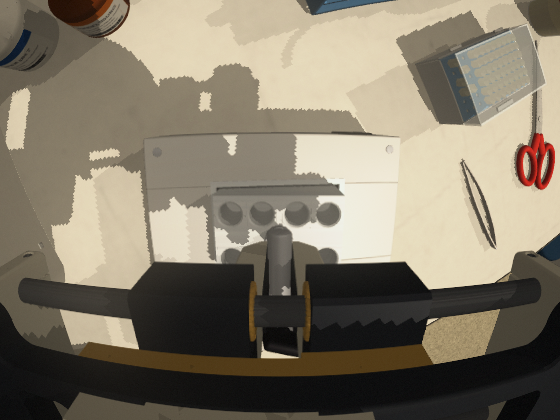

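It works. The deck stays level at 60.0 mm on every side, and the block is up about 6 mm and tilted about 0.13 rad with the tool. I'll keep rocking.

```bash
python3 - <<'E'
from rock import run
run([.16,-.16],tmax=6)
E
python3 look.py b
```

```text
15.78 phi -0.120 dz 7.28 dy 0.00 | fx -1.0 fy 0.3 fz -7.5 m 0.47 z 143.0
16.03 phi -0.080 dz 7.64 dy 0.00 | fx -1.8 fy -0.8 fz -5.3 m 0.21 z 143.8
16.28 phi -0.040 dz 8.18 dy 0.00 | fx -0.3 fy -0.0 fz -6.3 m 0.17 z 144.4
16.53 phi 0.000 dz 8.64 dy 0.00 | fx -0.9 fy -0.9 fz -5.9 m -0.12 z 144.8
16.78 phi 0.040 dz 9.13 dy 0.00 | fx -0.1 fy -1.0 fz -6.3 m -0.20 z 145.1
17.03 phi 0.080 dz 9.58 dy 0.00 | fx -0.3 fy -1.7 fz -7.1 m -0.36 z 145.2
17.28 phi 0.120 dz 9.97 dy 0.00 | fx -0.5 fy -2.3 fz -7.0 m -0.51 z 145.3
17.53 phi 0.160 dz 10.37 dy 0.00 | fx -1.1 fy -3.2 fz -8.9 m -0.84 z 145.2
17.78 phi 0.120 dz 10.62 dy 0.00 | fx -0.8 fy -0.6 fz -4.2 m -0.53 z 146.5
18.03 phi 0.080 dz 11.24 dy 0.00 | fx 0.7 fy 1.4 fz -4.3 m -0.07 z 147.4
18.28 phi 0.040 dz 11.86 dy 0.00 | fx -0.6 fy 0.5 fz -5.9 m 0.06 z 148.0
18.53 phi -0.000 dz 12.34 dy 0.00 | fx -0.5 fy 1.7 fz -6.4 m 0.15 z 148.4
18.78 phi -0.040 dz 12.79 dy 0.00 | fx -0.9 fy 1.7 fz -6.8 m 0.38 z 148.6
19.03 phi -0.080 dz 13.21 dy 0.00 | fx -0.3 fy 1.9 fz -7.0 m 0.52 z 148.8
19.28 phi -0.120 dz 13.61 dy 0.00 | fx -0.2 fy 2.2 fz -6.8 m 0.64 z 148.9
19.53 phi -0.160 dz 14.02 dy 0.00 | fx -0.7 fy 3.5 fz -6.6 m 0.93 z 148.9
19.5833 10.15187477417037
deckL 849 59.90298673330433
deckR 858 60.073280205042266
deckB 4287 59.99655000661859
block -38 1094 [93.82  95.603]
block 15 899 [87.4   88.521]
```

View pics/s_b.png

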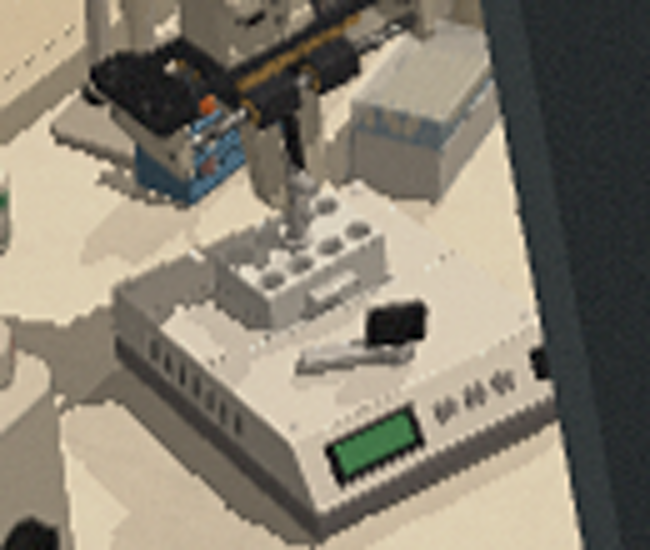

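```bash
sed -i 's/    R=Ro.from_rotvec(phi\*hx)/    L=L+.7*dz;R=Ro.from_rotvec(phi*hx)/' h.py; python3 - <<'E'
from rock import run
run([.16,-.16],tmax=6,stop=26)
E
python3 look.py c
```

```text
19.88 phi -0.120 dz 14.45 dy 0.00 | fx -0.8 fy 0.2 fz -7.8 m 0.60 z 149.8
20.13 phi -0.080 dz 14.79 dy 0.00 | fx -0.7 fy -2.3 fz -7.0 m 0.09 z 150.8
20.38 phi -0.040 dz 15.19 dy 0.00 | fx -1.3 fy -1.9 fz -5.4 m -0.10 z 151.4
20.63 phi 0.000 dz 15.72 dy 0.00 | fx 0.2 fy -1.3 fz -4.7 m -0.21 z 151.8
20.88 phi 0.040 dz 16.30 dy 0.00 | fx -1.2 fy -2.7 fz -6.3 m -0.32 z 152.1
21.13 phi 0.080 dz 16.76 dy 0.00 | fx -0.4 fy -2.9 fz -8.6 m -0.39 z 152.3
21.38 phi 0.120 dz 17.03 dy 0.00 | fx -0.5 fy -2.0 fz -7.9 m -0.48 z 152.3
21.63 phi 0.160 dz 17.36 dy 0.00 | fx -1.4 fy -1.5 fz -8.0 m -0.59 z 152.2
21.88 phi 0.120 dz 17.68 dy 0.00 | fx -0.2 fy 0.6 fz -4.2 m -0.20 z 153.6
22.13 phi 0.080 dz 18.31 dy 0.00 | fx -0.0 fy 2.4 fz -3.7 m 0.24 z 154.5
22.38 phi 0.040 dz 18.97 dy 0.00 | fx -0.5 fy 2.1 fz -3.8 m 0.25 z 155.1
22.63 phi -0.000 dz 19.63 dy 0.00 | fx -0.2 fy 2.8 fz -5.6 m 0.44 z 155.6
22.88 phi -0.040 dz 20.14 dy 0.00 | fx 0.2 fy 2.6 fz -5.3 m 0.50 z 156.0
23.13 phi -0.080 dz 20.68 dy 0.00 | fx -1.1 fy 6.0 fz -0.0 m 1.05 z 157.1
23.38 phi -0.120 dz 21.63 dy 0.00 | fx -0.3 fy 1.4 fz 1.2 m 0.50 z 157.9
23.63 phi -0.160 dz 22.63 dy 0.00 | fx -0.1 fy -0.2 fz 0.9 m 0.43 z 157.9
23.6833 10.586628047421783
deckL 864 59.86785617729836
deckR 855 60.06312893534954
deckB 3959 59.976275590232774
block -38 1158 [100.476 104.542]
block 15 1034 [95.644 97.221]
```

View pics/s_c.png

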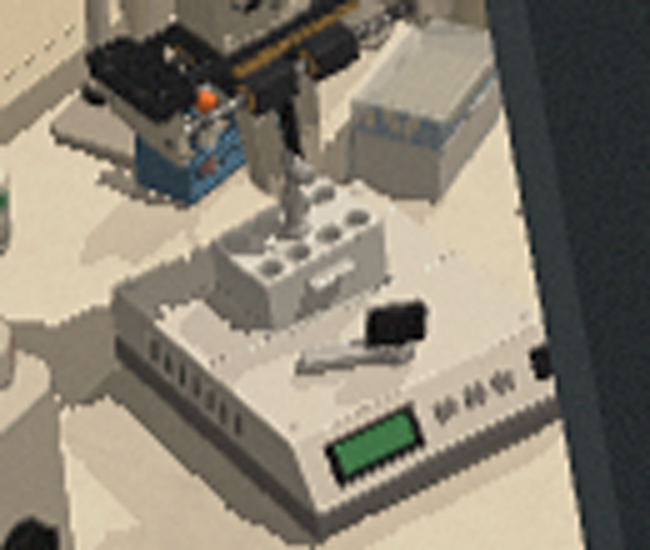

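```bash
python3 - <<'E'
from rock import run
run([.12,0],tmax=4,stop=28)
E
python3 look.py d; cat st.json
```

```text
23.98 phi -0.120 dz 23.63 dy 0.00 | fx -1.0 fy 1.1 fz -4.3 m 0.31 z 158.5
24.23 phi -0.080 dz 24.25 dy 0.00 | fx -0.2 fy 0.4 fz -0.3 m 0.04 z 160.3
24.48 phi -0.040 dz 25.19 dy 0.00 | fx -1.8 fy -0.8 fz -1.0 m -0.05 z 161.5
24.73 phi 0.000 dz 26.07 dy 0.00 | fx 0.1 fy 0.6 fz -4.7 m 0.08 z 161.7
24.98 phi 0.040 dz 26.65 dy 0.00 | fx 1.0 fy -0.6 fz -4.4 m -0.02 z 162.2
25.23 phi 0.080 dz 27.26 dy 0.00 | fx -0.2 fy -0.6 fz -3.2 m -0.09 z 162.8
25.48 phi 0.120 dz 27.96 dy 0.00 | fx -1.1 fy -0.2 fz -3.6 m -0.13 z 163.2
25.5333 10.665497263004578
deckL 878 59.812139286163706
deckR 903 59.91466439721215
deckB 3821 59.894865705275606
block -38 1149 [100.584 102.88 ]
block 15 1384 [102.311 108.249]
{"dz": 28.629206951561333, "phi": 0.12, "dy": 0}
```

View pics/s_d.png

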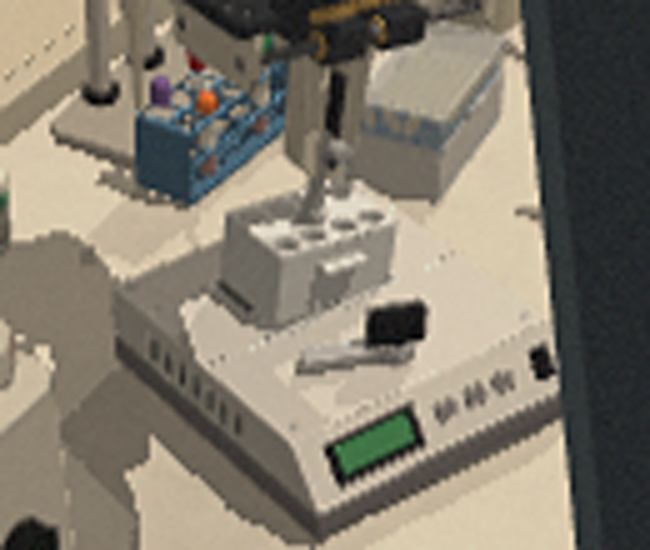

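View pics/w_d.png

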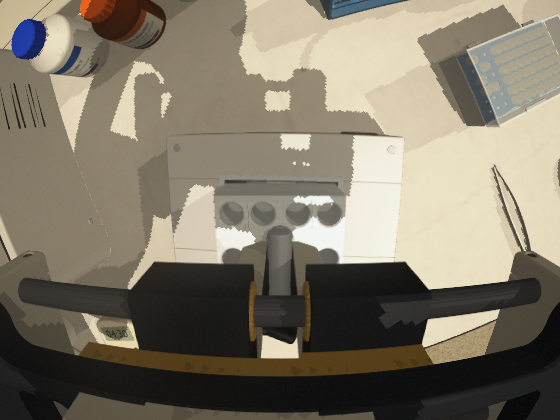

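The block is free: the pull is steady at about 3.6 N, which is just its weight. Now I'll level it and lift slowly.

```bash
python3 - <<'E'
from h import *
for phi,dz,v in ((.06,29.5,40),(0,31,40),(0,50,25)):
    x,r=pose(phi,dz);arm.movel(x,r,velocity=v);print(np.array(F()),arm.get_state()["tcp_pos"]-x)
arm.sleep(.3)
s=arm.get_state();d=arm.snapshot("wrist");cv2.imwrite("pics/w_e.png",d["image"][...,::-1])
P=wpts(d,s["tcp_pos"],s["tcp_rot"]);v=np.indices(P.shape[:2])[0]
U=(P-H)@np.stack([hx,hy,[0,0,1]]).T;U[...,2]+=130
m=(d["z_map"]>0)&(v<260)&(abs(U[...,0])<32)&(abs(U[...,1])<46)&(U[...,2]>115)&(U[...,2]<140)
w=U[m]
for i in range(6):
    A=np.c_[w[:,:2],np.ones(len(w))];c=np.linalg.lstsq(A,w[:,2],rcond=None)[0];e=w[:,2]-A@c;w=w[abs(e)<max(3,2*e.std())]
print(len(w),c,w.min(0),w.max(0))
E
python3 look.py e
```

```text
[25.883  0.082 -0.315 -4.923 -0.015] [0.608 0.936 0.093]
[26.183  0.221 -0.057 -4.636  0.036] [ 0.238  0.452 -0.103]
[27.092 -0.832 -0.365 -4.792  0.093] [-0.058  0.119 -0.15 ]
4716 [ -0.008  -0.002 127.658] [-16.663 -42.147 124.46 ] [ 28.531  42.133 130.339]
27.4917 10.863823735066612
deckL 901 59.91225701430619
deckR 887 60.00327249653691
deckB 3261 59.96629753669137
block -38 572 [100.314 108.149]
block 15 564 [ 99.523 107.904]
```

View pics/s_e.png

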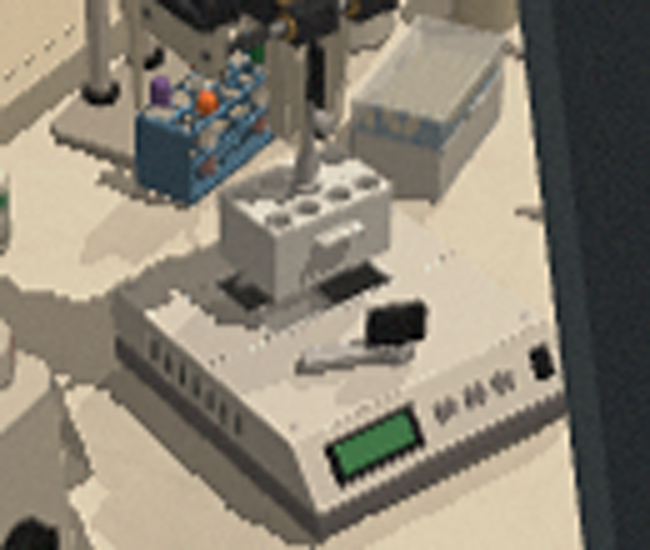

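View pics/w_e.png

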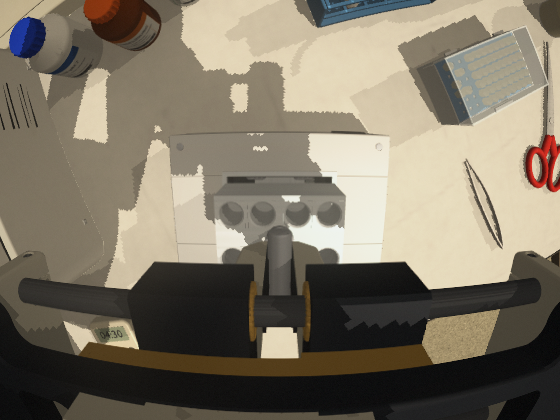

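The block is level (slopes 0.008 and 0.002 rad) and clear of the well, with its underside about 22 mm above the deck. The heater and keeper sit at the same pixels as before, so I'm handing in.

```bash
python3 - <<'E'
from h import *
arm.sleep(.3);s=arm.get_state();print(s["t"],s["opening"],s["ft_force"],abs(s["joint_velocities"]).max());arm.sign_off()
E
```

```text
27.8417 10.728144809556156 [-0.369 -0.386 -4.506] 0.0016579008000278317
the job is handed in; nothing more can be done
```

The tube block is out of its well and held level and still above it. I handed the job in at about 28 s of the 54 s allowed.

- **Keeper:** I turned it anticlockwise to 1.2 rad and measured it there. This is a little short of a full quarter turn (1.57 rad). I first turned it to 1.3 rad, then eased it back so the opening fingers would clear the handle.
- **Freeing the block:** I gripped the T-handle and rocked it side to side by up to 0.16 rad, leaning the tool with the block. Sideways force at the handle stayed at about 6 N or less. The upward pull mostly stayed below 12 N and peaked at about 19 N for a moment at the start.
- **Last checks:**
  - The block's top tilts no more than 0.008 rad.
  - Its underside is about 22 mm above the deck.
  - The load on the gripper is 4.5 N, which matches the block's weight alone, and the arm is still.
  - The heater's deck measured 60 mm high on its left, right and back.
  - In the side pictures, the heater and keeper did not shift while I rocked and lifted the block.

No check failed. I did not measure the other items on the bench one by one, but the arm worked only above the heater, and the ones visible in the pictures looked unchanged.

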